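Dock a loaded case pan behind the lip of its sloping rack

TASK

Put the plaster model of the lower jaw (the open horseshoe, not the one with the palate) into the white case pan so that it lies flat inside, and let go of it. Then push the loaded pan up the sloping dock, keeping it on the surface and never lifting it, until its rear edge drops behind the steel lip and it rests flat on the slope. Push gently, never forcing it against the lip or the dock's end stop, have the model still lying flat in it at the end, and leave the other model, the two jars and the burner alone.

Things in the scene. Friction and masses are not known exactly. Their poses are not given: they have to be found in the camera images.
- jaw_lower: Loose cream plaster model of a lower jaw, open horseshoe 42 x 62 x 16 mm, 0.07 kg. Origin: centre of underside; z up, +x towards the heels (open end), y across the heels. Collides as its convex outline: sides near parallel, 60 to 62 mm apart, from x = +6 to +20 mm; it narrows towards the front teeth at -x. Starts on the bare worktop left of the mat, 3 mm below the mat's top.
- jaw_upper: Loose cream plaster model of an upper jaw with filled-in palate, 55 x 63 x 21 mm, 0.11 kg. Origin: centre of underside. Bystander beside the lower model; which of the two stands farther left varies.
- pan: Loose white open pan, about 0.32 kg (varies), 76 long (x) x 110 wide (y) x 22 mm high. Origin: centre of underside; +x to its nose (goes up first, chamfered underside), rear wall's outer face at x = -38 mm. Walls and floor 3 mm; clear inside 70 x 104 mm, floor flat from x = -35 to +27 mm. Starts on the mat (z = 0) in front of the dock's mouth, nose towards it, askew by up to 0.12 rad and 7 mm.
- dock: Fixed aluminium dock: a plate sloping up at 12 degrees from a flush front edge, 136 wide, 196 mm long, between side rails 120 mm apart that stand 14 mm above it; flared guides at the mouth, 22 mm high, reach 30 mm before the front edge and open to 160 mm. Origin: middle of the front edge at mat height (z = 0); x level, uphill; z up. See ramp for its stop.
- ramp (a point): Same point, axes along the slope: x uphill, z square to the surface. A steel stop frame is clamped on it at an unmeasured setting q, 0 to 28 mm: lip across the channel, 5 mm high, sloping front, steep rear face at x = q + 46 mm; rubber buffer, face at q + 125.5 mm, yields 5 mm at 1.5 N/mm, then rigid. Sliding takes 1 to 8 N; fingers that hold the pan's rear down by friction jam it on the lip.
- wax_jar: Jar of modelling wax, 45 mm diameter, 42 mm high, to the right beyond the pan. Bystander; origin at the centre of its underside.
- wax_jar_small: Smaller jar of modelling wax, 36 mm diameter, 42 mm high, near the front edge. Bystander; origin at the centre of its underside.
- burner: Glass spirit burner, 47 mm diameter, 59 mm high, beyond the plaster models. Bystander; origin at the centre of its underside.

How it is judged:
On the way:
1. the lower-jaw model lies flat in the pan, let go, while the pan is still in front of the lip (z of jaw_lower in the frame of pan between 0 and 0.012 m and x of jaw_lower in the frame of pan between -0.03 and 0.03 m and y of jaw_lower in the frame of pan between -0.04 and 0.04 m and angle between the z axis of jaw_lower and the z axis of pan, either way round below 0.2 rad and contact force between jaw_lower and the fingers below 0.3 N and x of pan in the frame of ramp below 0.03 m), for 0.2 s.
At the end, for the whole second after the job is handed in: The pan rests flat on the slope wholly behind the lip (within 2 mm of the surface, 0.025 rad of its slope, pointing up the slope within 0.12 rad), the lower-jaw model lies flat inside the pan (within 0.2 rad of its floor), and both are at rest (x of pan in the frame of ramp between 0.08 and 0.125 m and z of pan in the frame of ramp below 0.002 m and angle between the z axis of pan and the z axis of ramp, either way round below 0.025 rad and angle between the x axis of pan and the x axis of ramp, either way round below 0.12 rad and z of jaw_lower in the frame of pan between 0 and 0.012 m and x of jaw_lower in the frame of pan between -0.03 and 0.03 m and y of jaw_lower in the frame of pan between -0.04 and 0.04 m and angle between the z axis of jaw_lower and the z axis of pan, either way round below 0.2 rad and linear speed of each of pan, jaw_lower below 0.01 m/s); the robot touches nothing.
It fails at once if the pan is rammed or pressed against the dock with more than 25 N (contact force between pan and dock above 25 N).
It fails at once if the pan is lifted off the mat in front of the dock (height (world z) of pan above 0.016 m and x of pan in the frame of dock below 0.02 m).
It fails at once if the pan is lifted more than 14 mm off the slope (z of pan in the frame of ramp above 0.014 m and x of pan in the frame of dock above 0.02 m).
It fails at once if another object is disturbed by more than 20 mm (distance of any of jaw_upper, wax_jar, wax_jar_small, burner from where it was at the start of the episode above 0.02 m).
It also fails if it takes over 72 s, if anything falls off the work surface, if the arm or the gripper's body presses on something with over 40 N, if the wrist force passes 120 N, or if a joint passes its speed limit or range.

ROBOT

A 6-joint arm with a two-finger parallel gripper is mounted at the origin on a cart in front of the work surface, level with it; the furniture and walls round the work are solid. World frame = base frame: x ahead of the robot, y to its left, z up, the work surface at z = 0. Lengths are in m, angles in rad, forces in N, time in s.
With the tool pointing down it reaches from about 0.15 to 0.775 m from the base axis. Payload 6.1 kg.
Tool frame: the origin (TCP) lies midway between the tips of the shut fingers; the grasp point (between the pads) lies 19 mm behind it; z points along the fingers, y is the line along which they close (so a half turn about z gives the same grasp; the last joint's range is limited). The gripper opens to 85 mm and grips with 20 to 120 N. Pads are 22 mm wide; open, the fingers measure 114 mm over their backs; the gripper's body (76 mm by 85 mm) begins 54 mm behind the grasp point. The pads swing forward as they close: fully open they stand 13 mm farther back than shut.
Start: joints at [-1.123, 0.126, -0.04, 1.405, 0, 1.571], TCP at [0.227, -0.473, 0.231] pointing down, gripper open.
Joint ranges: [-2.72, 2.72], [-0.95, 1.95], [-1.27, 1.35], [-1.78, 2.02], [-1.46, 1.47], [-3.14, 3.14]. Speed limits (rad/s): [2.39, 2.39, 3.01, 3.14, 3.14, 3.14].

INTERFACE

Orientations are given as a rotation vector (axis times angle).
In Python, from rig import monitor, vision, job_done, nets gives the robot as it stands.
- The arm moves only by the shell command python3 -m inch 'ROWS' [OPENING] [FORCE]. ROWS is JSON, one flat list of numbers, 6 for each row, row after row: the shift along the tool's x, y, z in cm, then the turn, a rotation vector about the tool's x, y, z in degrees. A call has exactly 8 rows; each row is the pose to reach, as a shift and turn from the pose commanded when the call began, along the tool's axes at that moment; what a row does not reach only later rows make up. A row lasts 1/10 s, in which the tool goes at most 50 mm and 8.59 degrees, less where a joint would pass 70% of its speed; a pose out of reach is approached as far as the arm can. A call with a gripper value outside its range is refused whole. OPENING is the opening, from -1 (shut) to 1 (fully open), set as the call begins (- or left out, the last holds). The fingers move at their own pace and stop on an object; FORCE is the grip in N (left out, the last holds). Time passes only in rows, so rows that repeat a pose let the fingers close, or fill a call up. It gives the time, the measured TCP pose, the force, the opening and the grip force at its end, in the units of the state.
- monitor.get_obs(): the state, without advancing time (a new reading comes with each control period).
- vision.get_image(name): name is "scene" or "side" or "wrist"; returns a dict with "color" (384x512x3 uint8, blue, green, red), "z_map" (384x512 float32, m along the optical axis (not along the pixel's ray), 0 where there is no reading), "fx", "fy", "cx", "cy" (pixels), "dist_coeffs" ([k1, k2, p1, p2, k3] as OpenCV has them; the pictures are not rectified), "eye" and "attitude" of the camera in the world; the wrist camera has in their place "T_tool_cam" (4x4, takes a point from camera to tool coordinates, whose origin is the TCP and whose axes are the flange's). Camera axes: x right, y up, looking along -z (the intrinsics and any distortion apply to the point x, -y, -z); pixel columns grow to the right and rows downward; lengths in m; the calibration is good to about 2 mm. A picture is of the moment at which its call begins: read the wrist's pose just before it.
- job_done(): hands the job in; it is judged then, once.
Trained networks look in a picture, given as the dict that the camera call returned (one of the last four; its "shot" number tells which), for a name from the list of things; names that differ only in an ending like _2 or _b are one class to them, and where a whole thing is asked for, a point or a joint stands for the part that bears it (a point fixed in the world has none). Each returns a list of dicts, best first, with "conf" (0 to 1); they miss things now and then, are a little off and sometimes report something else, mostly with a low value. They report only what shows in the picture. A call takes as long as a camera call.
- nets.find_in(picture, name): "at" ([column, row] as shares, 0 to 1, of the picture: columns of its width, rows of its height, amid what is visible of it).
- nets.trace(picture, name): "region" (384x512 bool, what is visible of it) and "at" ([column, row] as shares, 0 to 1, of the picture: columns of its width, rows of its height, amid what is visible of it).
The state is a dict: "time_s": time; "joint_positions": joint angles; "joint_vel": joint speeds; "joint_efforts": joint torques, N m; "tool_pos": TCP position; "eef_rot": TCP orientation; "contact_force": force on the tool from outside, world axes, zero at the start; "moment": the same for the moment, N m; "width": finger opening in m; "finger_force": force on a finger pad.
Only numpy, scipy, OpenCV 4.12 (cv2) and the standard library are available. Lean on these libraries where they do the work, as an engineer would, in place of code of your own. Each camera call takes 0.05 s, during which the arm holds its last target. There are 200 camera calls.

## Working session

There is one attempt and no reset: what is moved stays moved. The work goes in short steps, Python scripts to look and compute and a shell command to move; the robot and the scene stay as the last step left them, time stands still between calls to the robot, and variables do not carry over. Pictures are saved under pics/ and viewed, at most 13 in all, crops included, and the job is handed in when it is done.

```bash
mkdir -p pics; ls
cat > h.py <<'E'
import numpy as np, cv2
from scipy.spatial.transform import Rotation as R
from rig import monitor, vision, job_done, nets
def shot(name):
    o=monitor.get_obs(); p=vision.get_image(name)
    if name=="wrist":
        T=np.eye(4);T[:3,:3]=R.from_rotvec(o["eef_rot"]).as_matrix();T[:3,3]=o["tool_pos"]
        p["T"]=T@np.array(p["T_tool_cam"])
    else:
        T=np.eye(4);a=np.array(p["attitude"],float)
        T[:3,:3]=a if a.shape==(3,3) else R.from_rotvec(a).as_matrix()
        T[:3,3]=p["eye"];p["T"]=T
    return p
def cloud(p):
    "384x512x3 world points (nan if none)"
    K=np.array([[p["fx"],0,p["cx"]],[0,p["fy"],p["cy"]],[0,0,1]])
    v,u=np.mgrid[:384,:512].astype(np.float32)
    n=cv2.undistortPoints(np.stack([u,v],-1).reshape(-1,1,2),K,np.array(p["dist_coeffs"],float)).reshape(384,512,2)
    z=p["z_map"].astype(float).copy();z[z<=0]=np.nan
    c=np.stack([n[...,0]*z,-n[...,1]*z,-z],-1)
    return c@p["T"][:3,:3].T+p["T"][:3,3]
E
python3 - <<'E'
from h import *
o=monitor.get_obs();print({k:np.round(v,3) for k,v in o.items()})
for c in ("scene","side"):
    p=shot(c);print(c,p["attitude"],p["eye"]);cv2.imwrite(f"pics/{c}0.png",p["color"]);C=cloud(p)
    for n in ("jaw_lower","jaw_upper","pan","dock","wax_jar","wax_jar_small","burner"):
        for r in nets.trace(p,n)[:2]:
            q=C[r["region"]];q=q[~np.isnan(q[:,0])]
            if len(q): print(n,round(r["conf"],2),np.round(r["at"],3),len(q),"med",np.round(np.median(q,0),3),"lo",np.round(np.percentile(q,3,0),3),"hi",np.round(np.percentile(q,97,0),3))
E
```

```text
pics
{'time_s': np.float64(0.0), 'joint_positions': array([-1.123,  0.126, -0.041,  1.405, -0.   ,  1.571]), 'joint_vel': array([ 0.001,  0.001,  0.   ,  0.   , -0.001,  0.001]), 'joint_efforts': array([-1.0000e-03, -4.3591e+01,  3.5293e+01,  1.7000e-02, -0.0000e+00,
       -0.0000e+00]), 'tool_pos': array([ 0.227, -0.473,  0.231]), 'eef_rot': array([-3.062e+00, -6.970e-01,  1.000e-03]), 'contact_force': array([ 0.105, -0.238,  0.135]), 'moment': array([ 0.007,  0.007, -0.04 ]), 'finger_force': np.float64(0.0), 'width': np.float64(0.085)}
scene [ 0.42355373 -1.22220642 -2.18650437] [-0.18002686  0.92758983  0.74641005]
jaw_lower 0.6 [0.302 0.728] 346 med [0.49  0.456 0.005] lo [ 0.451  0.433 -0.004] hi [0.506 0.476 0.012]
jaw_upper 0.84 [0.329 0.639] 442 med [0.53 0.35 0.01] lo [ 0.505  0.324 -0.   ] hi [0.558 0.379 0.018]
pan 0.75 [0.644 0.382] 663 med [ 0.513 -0.307  0.01 ] lo [ 0.456 -0.34   0.001] hi [ 0.566 -0.259  0.024]
pan 0.42 [0.302 0.731] 259 med [0.492 0.455 0.006] lo [ 0.452  0.437 -0.001] hi [0.505 0.476 0.013]
dock 0.71 [0.694 0.33 ] 1745 med [ 0.501 -0.458  0.025] lo 
[... 618 characters left out ...]
] lo [ 0.503  0.328 -0.004] hi [0.559 0.38  0.017]
pan 0.75 [0.552 0.394] 382 med [ 0.511 -0.308  0.008] lo [ 0.458 -0.341  0.   ] hi [ 0.563 -0.257  0.025]
dock 0.59 [0.569 0.335] 1147 med [ 0.505 -0.454  0.024] lo [ 0.435 -0.545 -0.002] hi [ 0.584 -0.341  0.061]
wax_jar 0.66 [0.468 0.392] 136 med [ 0.674 -0.224  0.036] lo [ 0.655 -0.256  0.003] hi [ 0.697 -0.212  0.047]
wax_jar_small 0.59 [0.554 0.499] 115 med [ 0.436 -0.018  0.033] lo [ 0.421 -0.039  0.003] hi [ 0.45  -0.01   0.046]
wax_jar_small 0.52 [0.457 0.689] 258 med [0.529 0.354 0.01 ] lo [ 0.503  0.327 -0.001] hi [0.559 0.379 0.017]
burner 0.66 [0.4   0.654] 162 med [0.634 0.317 0.024] lo [0.618 0.3   0.007] hi [0.652 0.329 0.053]
```

View pics/scene0.png

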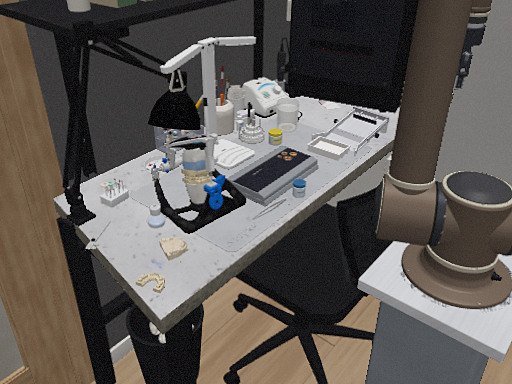

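Run:
```python
from h import *
p=shot("wrist");cv2.imwrite("pics/wrist0.png",p["color"]);C=cloud(p)
print(p["T"].round(3))
for n in ("pan","dock","wax_jar"):
    for r in nets.trace(p,n)[:1]:
        q=C[r["region"]];q=q[~np.isnan(q[:,0])]
        if len(q): print(n,round(r["conf"],2),np.round(r["at"],3),len(q),"med",np.round(np.median(q,0),3),"lo",np.round(np.percentile(q,3,0),3),"hi",np.round(np.percentile(q,97,0),3))
```

```text
[[ 0.433  0.858  0.277  0.298]
 [-0.901  0.412  0.133 -0.439]
 [-0.    -0.307  0.952  0.375]
 [ 0.     0.     0.     1.   ]]
dock 0.6 [0.792 0.009] 199 med [ 0.431 -0.534  0.02 ] lo [ 0.429 -0.538  0.003] hi [ 0.436 -0.528  0.052]
```

View pics/wrist0.png

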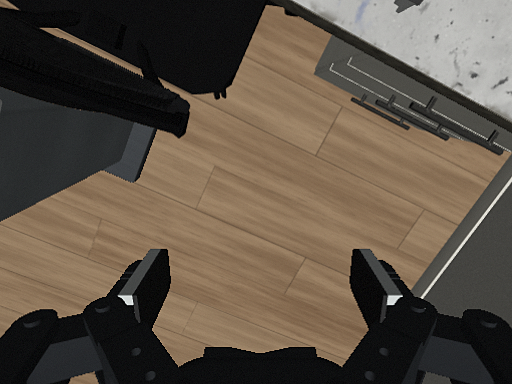

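The scene picture shows the lower jaw at (151,283), the upper jaw at (173,246), the pan at (328,148) and the dock at (360,128), rising away from the pan towards -y. An articulator and a lamp stand in between. The wrist view shows only floor and the bench edge. I'll map the obstacles and compute a move that looks down on the pan and dock.

```bash
cat >> h.py <<'E'
def goto(pos,camdir_deg,pitch=0):
    "shift (cm) and turn (deg) in tool axes to reach a tool-down pose, tool x pointing to camdir"
    o=monitor.get_obs();Rc=R.from_rotvec(o["eef_rot"]);a=np.deg2rad(camdir_deg)
    x=np.array([np.cos(a),np.sin(a),0]);z=np.array([0,0,-1.]);y=np.cross(z,x)
    Rt=R.from_matrix(np.stack([x,y,z],1))*R.from_rotvec([0,np.deg2rad(pitch),0])
    print("pos",o["tool_pos"].round(4),"shift",(Rc.inv().apply(np.array(pos)-o["tool_pos"])*100).round(2),"turn",np.rad2deg((Rc.inv()*Rt).as_rotvec()).round(1))
E
python3 - <<'E'
from h import *
print("toolaxes\n",R.from_rotvec(monitor.get_obs()["eef_rot"]).as_matrix().round(2))
P=[]
for c in ("scene","side"):
    C=cloud(shot(c)).reshape(-1,3);P.append(C[~np.isnan(C[:,0])])
P=np.vstack(P);M=np.zeros((12,24))
for x,y,z in P:
    i,j=int((x-.2)//.05),int((y+.6)//.05)
    if 0<=i<12 and 0<=j<24 : M[i,j]=max(M[i,j],z)
print("rows x .2.., cols y -.6..");print("\n".join(f"{.2+.05*i:.2f} "+" ".join(f"{int(v*100):3d}" for v in r) for i,r in enumerate(M)))
goto([.51,-.34,.29],90)
E
```

```text
toolaxes
 [[ 0.9   0.43  0.  ]
 [ 0.43 -0.9  -0.  ]
 [ 0.    0.   -1.  ]]
rows x .2.., cols y -.6..
0.20   0  29  60  61  34  65  11  10  10  10  10  72  72  12  12   0   0   0   0   0   0   0   0   0
0.25   0  33  60  60  13  11   0   0   0   0   0   0  10  12  12   0   0   0   0   0   0   0   0   0
0.30   0   0   0   0   0   0   0   0   0   0   0   0   0   0   0   0   0   0   0   0   0   0   0   0
0.35   0   0   0   0   0   0   0   0   0   0   0   0   0   0   0   0   0   0   0   0   0   0   0   0
0.40   0   6   5   3   2   2   0   0   0   0   0   5   1   0   0   0   0   0   0   0   0   0   0   0
0.45   0   6   5   3   2   2   2   0   4   4   4   4   4   4   1   0   0   0   0   0   1   1   0   0
0.50   0   6   5   2   1   2   2   0   4   4   4   4   4   4   4  22  22   4   1   2   0   1   0   0
0.55   5   6   4   3   2   2   2   0   4   4   4   4   4   4   3  30  22   3   1   1   0   0   0   0
0.60   0   0   0   0   0   0   0   0   3   4   3   3   3   6  18  20  20   5   6  51  51   0   0   0
0.65  49  49  49  49  49  49  49  49  49  49  49  49  49  49  49  49  49  49  49  51  51   0   0   0
0.70  49  49  56  57  49  55  55  49  58  58  58  49  49  63  63  63  61  61  49  49  49   0   0   0
0.75  49  49   5  57  58  59  55  63  63  58  58  63  63  63  63  63  61  61  63  49  49   1   0   0
pos [ 0.2273 -0.4732  0.2313] shift [31.25  0.23 -5.87] turn [ -0.   -0.  -64.3]
```

```bash
python3 -m inch '[31,0,-6,0,0,-64.3,31,0,-6,0,0,-64.3,31,0,-6,0,0,-64.3,31,0,-6,0,0,-64.3,31,0,-6,0,0,-64.3,31,0,-6,0,0,-64.3,31,0,-6,0,0,-64.3,31,0,-6,0,0,-64.3]'
python3 - <<'E'
from h import *
p=shot("wrist");cv2.imwrite("pics/wrist1.png",p["color"]);C=cloud(p);np.savez("w1.npz",C=C)
for n in ("pan","dock","wax_jar"):
    for r in nets.trace(p,n)[:1]:
        q=C[r["region"]];q=q[~np.isnan(q[:,0])]
        if len(q): print(n,round(r["conf"],2),np.round(r["at"],3),len(q),"med",np.round(np.median(q,0),3),"lo",np.round(np.percentile(q,2,0),3),"hi",np.round(np.percentile(q,98,0),3))
        np.save(f"reg_{n}.npy",r["region"])
E
```

```text
time_s: 1.9
tool_pos: [0.5095, -0.3374, 0.291]
eef_rot: [2.213, 2.23, 0.001]
contact_force: [-0.4, -0.3, -0.4]
width: 0.0854
finger_force: 0.0
pan 0.95 [0.511 0.32 ] 5270 med [ 0.512 -0.298  0.005] lo [ 0.457 -0.335  0.003] hi [ 0.567 -0.262  0.024]
dock 0.74 [0.495 0.586] 14345 med [ 0.503 -0.448  0.024] lo [ 0.433 -0.538  0.001] hi [ 0.579 -0.348  0.062]
wax_jar 0.64 [0.782 0.177] 1622 med [ 0.672 -0.236  0.043] lo [ 0.655 -0.256  0.009] hi [ 0.697 -0.215  0.045]
```

View pics/wrist1.png

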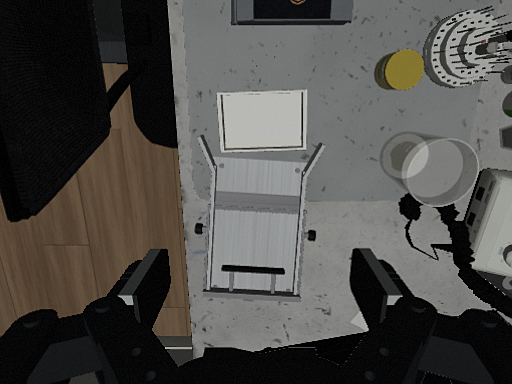

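The wrist picture shows the pan at about (262,121), with its rear wall up and its nose towards the dock. The dock mouth is near row 157, the lip band is at rows 192–210 and the buffer is at (253,269). Next I'll fit the pan rectangle, the slope plane and the lip.

```bash
cat > fit.py <<'E'
from h import *
def fitpan(C,reg):
    q=C[reg];q=q[~np.isnan(q[:,0])];q=q[(q[:,2]<.03)]
    (c,s,a)=cv2.minAreaRect((q[:,:2]*1000).astype(np.float32));print("pan rect",np.round(c,1),np.round(s,1),round(a,2));return c,s,a
E
python3 - <<'E'
from fit import *
C=np.load("w1.npz")["C"];fitpan(C,np.load("reg_pan.npy"))
p=C.reshape(-1,3);p=p[~np.isnan(p[:,0])]
mat=p[(abs(p[:,0]-.51)<.1)&(p[:,1]>-.25)&(p[:,1]<-.2)&(abs(p[:,2])<.012)];print("mat z",np.median(mat[:,2]))
q=p[(p[:,0]>.42)&(p[:,0]<.60)&(p[:,1]>-.56)&(p[:,1]<-.335)]
s=q[(abs(q[:,0]-.507)<.045)]
# height profile in y
for y in np.arange(-.56,-.335,.004):
    k=s[abs(s[:,1]-y)<.002]
    if len(k): print(round(y,3),np.percentile(k[:,2],[10,50,90]).round(4),len(k),round((k[:,2].mean()-np.tan(np.deg2rad(12))*(-.35-y))*1000,1))
E
```

```text
pan rect [ 512.4 -300.5] [120.7  80.3] 2.3
mat z 0.0014398780548923185
-0.544 [0.0525 0.0625 0.063 ] 7 17.9
-0.54 [0.0403 0.0615 0.0628] 186 14.0
-0.536 [0.0398 0.0532 0.0622] 481 12.6
-0.532 [0.0387 0.0512 0.0614] 295 10.3
-0.528 [0.0374 0.0388 0.0515] 173 2.6
-0.524 [0.0368 0.0378 0.0507] 155 2.6
-0.52 [0.0356 0.0371 0.0501] 163 2.6
-0.516 [0.0352 0.0363 0.0493] 141 3.3
-0.512 [0.0343 0.0471 0.0503] 45 8.4
-0.508 [0.033  0.0474 0.0498] 33 8.7
-0.504 [0.0326 0.0393 0.0518] 239 8.8
-0.5 [0.032  0.0423 0.0513] 406 9.6
-0.496 [0.0305 0.0318 0.0447] 191 2.5
-0.492 [0.0296 0.031  0.0323] 160 0.8
-0.488 [0.0292 0.0302 0.031 ] 176 0.8
-0.484 [0.0279 0.0291 0.0303] 173 0.6
-0.48 [0.0271 0.0283 0.0296] 166 0.7
-0.476 [0.0262 0.0276 0.0287] 169 0.7
-0.472 [0.0256 0.0266 0.0279] 170 0.7
-0.468 [0.0247 0.0258 0.0269] 179 0.7
-0.464 [0.0238 0.0248 0.0263] 163 0.7
-0.46 [0.0229 0.0241 0.0253] 162 0.8
-0.456 [0.0224 0.0235 0.0244] 175 0.9
-0.452 [0.0214 0.0224 0.0235] 186 0.7
-0.448 [0.0202 0.0214 0.0229] 166 0.7
-0.444 [0.0193 0.0208 0.022 ] 160 0.8
-0.44 [0.0188 0.02   0.021 ] 174 0.8
-0.436 [0.
[... 279 characters left out ...]
017 ] 192 3.0
-0.404 [0.012  0.0135 0.0153] 184 2.0
-0.4 [0.0103 0.0116 0.0132] 192 1.1
-0.396 [0.0093 0.0107 0.0119] 180 0.9
-0.392 [0.0086 0.01   0.0111] 183 1.0
-0.388 [0.0077 0.0088 0.0101] 185 0.7
-0.384 [0.0069 0.0081 0.0093] 186 0.8
-0.38 [0.006  0.007  0.0085] 183 0.8
-0.376 [0.0049 0.0063 0.0076] 166 0.7
-0.372 [0.0043 0.0055 0.0066] 176 0.8
-0.368 [0.0035 0.0048 0.0059] 175 0.9
-0.364 [0.0027 0.004  0.005 ] 185 1.0
-0.36 [0.0021 0.003  0.0041] 187 1.0
-0.356 [0.0009 0.0021 0.0032] 188 0.8
-0.352 [0.0005 0.0015 0.0024] 188 1.1
-0.348 [0.0007 0.3113 0.3309] 378 181.1
-0.344 [0.0012 0.3169 0.3336] 599 231.3
-0.34 [0.0025 0.3236 0.3372] 592 288.8
-0.336 [0.0238 0.3258 0.3417] 548 288.7
```

```bash
python3 -m inch '[52,-17,2,0,0,0,52,-17,2,0,0,0,52,-17,2,0,0,0,52,-17,2,0,0,0,52,-17,2,0,0,0,52,-17,2,0,0,0,52,-17,2,0,0,0,52,-17,2,0,0,0]'
python3 - <<'E'
from fit import *
C=np.load("w1.npz")["C"];p=C.reshape(-1,3);p=p[~np.isnan(p[:,0])]
# rails: points ~14mm above plane
h=(p[:,2]-.0008-.2126*(-.35-p[:,1]))*np.cos(.2094)
for lo,hi in ((.41,.47),(.55,.61)):
    k=p[(h>.011)&(h<.017)&(p[:,0]>lo)&(p[:,0]<hi)&(p[:,1]<-.37)&(p[:,1]>-.53)]
    ys=np.arange(-.53,-.37,.01)
    m=[(y,k[abs(k[:,1]-y)<.005][:,0].mean()) for y in ys if (abs(k[:,1]-y)<.005).sum()>3]
    m=np.array(m);f=np.polyfit(m[:,0],m[:,1],1);print(lo,len(k),"slope dx/dy",f[0].round(4),"x at -.35",np.polyval(f,-.35).round(4),"at -.45",np.polyval(f,-.45).round(4))
E
```

```text
time_s: 2.9
tool_pos: [0.3814, 0.0419, 0.2769]
eef_rot: [2.226, 2.216, 0.002]
contact_force: [1.4, 0.5, 0.2]
width: 0.0852
finger_force: 0.0
0.41 752 slope dx/dy 0.0031 x at -.35 0.4417 at -.45 0.4414
0.55 481 slope dx/dy 0.0551 x at -.35 0.5725 at -.45 0.567
```

```bash
python3 -m inch '[15.5,-3,1,0,0,0,15.5,-3,1,0,0,0,15.5,-3,1,0,0,0,43,9,7,0,0,0,43,9,7,0,0,0,43,9,7,0,0,0,43,9,7,0,0,0,43,9,7,0,0,0]'; python3 -m inch '[10,4,3,0,0,0,10,4,3,0,0,0,10,4,3,0,0,0,10,4,3,0,0,0,10,4,3,0,0,0,10,4,3,0,0,0,10,4,3,0,0,0,10,4,3,0,0,0]'
python3 - <<'E'
from h import *
p=shot("wrist");cv2.imwrite("pics/wrist2.png",p["color"]);C=cloud(p);np.savez("w2.npz",C=C)
for n in ("jaw_lower","jaw_upper"):
    for r in nets.trace(p,n)[:1]:
        q=C[r["region"]];q=q[~np.isnan(q[:,0])]
        c,s,a=cv2.minAreaRect((q[:,:2]*1000).astype(np.float32))
        print(n,round(r["conf"],2),np.round(r["at"],3),len(q),"med",np.round(np.median(q,0),3),"lo",np.round(np.percentile(q,2,0),3),"hi",np.round(np.percentile(q,98,0),3),"rect",np.round(c,1),np.round(s,1),round(a,1))
        np.save(f"reg_{n}.npy",r["region"])
E
```

```text
time_s: 3.7
tool_pos: [0.4501, 0.4154, 0.2186]
eef_rot: [2.225, 2.218, 0.001]
contact_force: [0.4, -0.1, 0.3]
width: 0.0852
finger_force: 0.0
time_s: 4.5
tool_pos: [0.4895, 0.5134, 0.1904]
eef_rot: [-2.223, -2.22, -0.003]
contact_force: [0.1, -0.1, -0.0]
width: 0.0855
finger_force: 0.0
jaw_lower 0.71 [0.506 0.587] 1117 med [0.484 0.453 0.007] lo [ 0.452  0.433 -0.   ] hi [0.507 0.476 0.014] rect [482.6 451.8] [60.5 41.3] 14.4
jaw_upper 0.69 [0.57  0.774] 1868 med [0.53  0.354 0.011] lo [0.505 0.325 0.   ] hi [0.563 0.381 0.018] rect [527.2 341.2] [66.1 62.2] 67.4
```

View pics/wrist2.png

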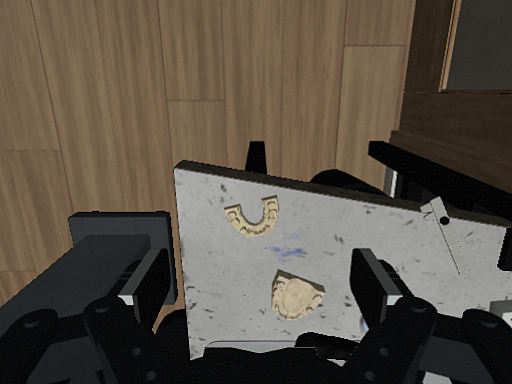

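The jaw shows at (252,218) with its open end up (+y), turned about 14°. The fitted size of 60.5 x 41 mm and top at 14 mm match the given dimensions. The upper jaw, at (297,297), is well clear.

```bash
python3 -c "
from h import *
goto([.4801,.4615,.06],104.4)"
```

```text
pos [0.4894 0.5138 0.1895] shift [-5.24 -0.93 12.95] turn [  0.   -0.  -14.5]
```

```bash
python3 -m inch '[-5.2,-0.9,13,0,0,-14.5,-5.2,-0.9,13,0,0,-14.5,-5.2,-0.9,13,0,0,-14.5,-5.2,-0.9,13,0,0,-14.5,-5.2,-0.9,13,0,0,-14.5,-5.2,-0.9,13,0,0,-14.5,-5.2,-0.9,13,0,0,-14.5,-5.2,-0.9,13,0,0,-14.5]' 1
python3 - <<'E'
from h import *
p=shot("wrist");cv2.imwrite("pics/wrist3.png",p["color"]);C=cloud(p)
r=nets.trace(p,"jaw_lower")
for r in r[:1]:
        q=C[r["region"]];q=q[~np.isnan(q[:,0])]
        c,s,a=cv2.minAreaRect((q[:,:2]*1000).astype(np.float32))
        print(round(r["conf"],2),np.round(r["at"],3),len(q),"lo",np.round(np.percentile(q,2,0),3),"hi",np.round(np.percentile(q,98,0),3),"rect",np.round(c,1),np.round(s,1),round(a,1))
goto([.4801,.4615,-.008],104.4)
E
```

```text
time_s: 5.45
tool_pos: [0.4814, 0.4638, 0.061]
eef_rot: [1.923, 2.483, 0.006]
contact_force: [0.6, -0.2, 0.4]
width: 0.0854
finger_force: 0.0
0.77 [0.495 0.614] 3228 lo [ 0.452  0.431 -0.002] hi [0.507 0.477 0.013] rect [483.4 449.4] [63.1 47.4] 13.2
pos [0.481  0.4631 0.06  ] shift [-0.14 -0.13  6.8 ] turn [ 0.1 -0.1  0.1]
```

View pics/wrist3.png

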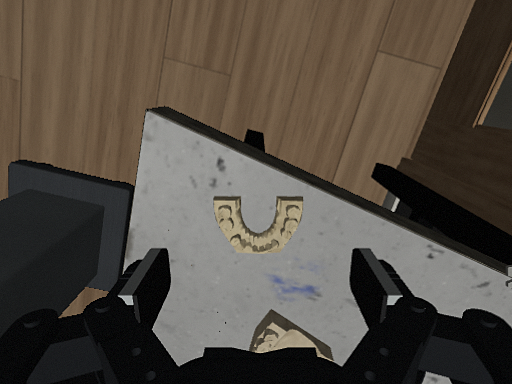

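The jaw is centred between the fingers (columns 213–303 against 168–352) and square to them, so I'm descending and closing.

```bash
python3 -m inch '[-0.1,-0.1,2,0,0,0,-0.1,-0.1,4,0,0,0,-0.1,-0.1,5.5,0,0,0,-0.1,-0.1,6,0,0,0,-0.1,-0.1,6.4,0,0,0,-0.1,-0.1,6.7,0,0,0,-0.1,-0.1,6.7,0,0,0,-0.1,-0.1,6.7,0,0,0]' 1 && python3 -m inch '[0,0,0,0,0,0,0,0,0,0,0,0,0,0,0,0,0,0,0,0,0,0,0,0,0,0,0,0,0,0,0,0,0,0,0,0,0,0,0,0,0,0,0,0,0,0,0,0]' 0.2 30
```

```text
time_s: 6.35
tool_pos: [0.48, 0.4613, -0.0075]
eef_rot: [1.924, 2.483, 0.002]
contact_force: [-0.5, 0.7, -0.1]
width: 0.0852
finger_force: 0.0
time_s: 7.15
tool_pos: [0.48, 0.4613, -0.0071]
eef_rot: [1.924, 2.483, 0.002]
contact_force: [-0.9, -1.0, 5.4]
width: 0.0593
finger_force: 32.1
```

```bash
python3 -m inch '[0,0,-1,0,0,0,0,0,-3,0,0,0,0,0,-6,0,0,0,0,0,-10,0,0,0,0,0,-14,0,0,0,0,0,-18,0,0,0,0,0,-20,0,0,0,0,0,-20,0,0,0]' - 40 && python3 -c "
from h import *
goto([.36,.15,.22],90)"
```

```text
time_s: 7.95
tool_pos: [0.4807, 0.4621, 0.1963]
eef_rot: [1.924, 2.483, 0.01]
contact_force: [0.5, 0.3, 0.0]
width: 0.0585
finger_force: 42.9
pos [0.4807 0.4621 0.1963] shift [-27.19 -19.47  -2.57] turn [ 0.3 -0.2 14.5]
```

```bash
python3 -m inch '[-27,-19.5,-2.6,0,0,14.5,-27,-19.5,-2.6,0,0,14.5,-27,-19.5,-2.6,0,0,14.5,-27,-19.5,-2.6,0,0,14.5,-27,-19.5,-2.6,0,0,14.5,-27,-19.5,-2.6,0,0,14.5,-27,-19.5,-2.6,0,0,14.5,-27,-19.5,-2.6,0,0,14.5]' && python3 -c "
from h import *
goto([.51,-.29,.2],90)"
```

```text
time_s: 8.75
tool_pos: [0.356, 0.1478, 0.2174]
eef_rot: [2.226, 2.217, -0.002]
contact_force: [0.6, 0.7, -0.8]
width: 0.0586
finger_force: 43.1
pos [0.356  0.1478 0.2174] shift [-43.71  15.59   1.78] turn [-0.   0.1 -0.2]
```

```bash
python3 -m inch '[-43.7,15.5,1.8,0,0,0,-43.7,15.5,1.8,0,0,0,-43.7,15.5,1.8,0,0,0,-43.7,15.5,1.8,0,0,0,-43.7,15.5,1.8,0,0,0,-43.7,15.5,1.8,0,0,0,-43.7,15.5,1.8,0,0,0,-43.7,15.5,1.8,0,0,0]' && python3 -m inch '[-6,2,0,0,0,0,-6,2,0,0,0,0,-6,2,0,0,0,0,-6,2,0,0,0,0,-6,2,0,0,0,0,-6,2,0,0,0,0,-6,2,0,0,0,0,-6,2,0,0,0,0]'
python3 - <<'E'
from fit import *
p=shot("wrist");cv2.imwrite("pics/wrist4.png",p["color"]);C=cloud(p);np.savez("w4.npz",C=C)
r=nets.trace(p,"pan")[0];print(r["conf"],r["at"]);np.save("reg_pan.npy",r["region"]);fitpan(C,cv2.erode(r["region"].astype(np.uint8),np.ones((3,3)))>0)
q=C[r["region"]];t=q[(q[:,2]>.02)&(q[:,2]<.03)];print(len(t),np.round(np.percentile(t,[1,99],axis=0),4),cv2.minAreaRect((t[:,:2]*1000).astype(np.float32)))
r=nets.trace(p,"jaw_lower")
for r in r[:1]:
    q=C[r["region"]];q=q[~np.isnan(q[:,0])];print(r["conf"],r["at"],np.round(np.percentile(q,[1,50,99],axis=0),3))
goto([.51,-.29,.2],90)
E
```

```text
time_s: 9.55
tool_pos: [0.492, -0.2277, 0.2007]
eef_rot: [-2.221, -2.219, 0.0]
contact_force: [1.4, 0.9, -0.8]
width: 0.0591
finger_force: 43.0
time_s: 10.35
tool_pos: [0.5116, -0.2853, 0.2028]
eef_rot: [2.221, 2.221, 0.0]
contact_force: [-0.6, -0.2, -0.0]
width: 0.0591
finger_force: 43.0
0.76 [0.5105, 0.4617]
pan rect [ 511.9 -297.6] [111.7  75.2] 2.42
1314 [[ 0.4548 -0.3371  0.0202]
 [ 0.5693 -0.2587  0.0252]] ((511.906005859375, -298.1771545410156), (113.92193603515625, 76.5911865234375), 2.5955936908721924)
0.55 [0.5129, 0.7484] [[ 0.482 -0.376  0.023]
 [ 0.512 -0.292  0.217]
 [ 0.54  -0.275  0.223]]
pos [ 0.5115 -0.2858  0.2025] shift [-0.42 -0.15  0.25] turn [ 0.  0. -0.]
```

View pics/wrist4.png

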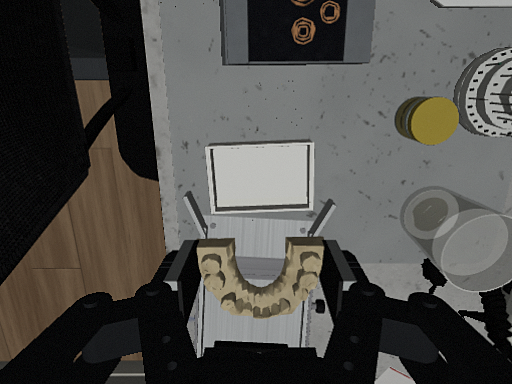

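The pan shows at (261,177), and its fitted rim of 114 x 77 mm matches the given size. The jaw is held level with its heels towards the pan's rear. Next I work out the placing pose.

```bash
python3 -c "
from h import *
goto([.5114,-.284,.001],92.5)"
```

```text
pos [ 0.5115 -0.2858  0.2025] shift [ 1.800e-01 -2.000e-02  2.015e+01] turn [ 0.   0.  -2.5]
```

```bash
python3 -m inch '[0.2,0,4,0,0,-2.5,0.2,0,8,0,0,-2.5,0.2,0,12,0,0,-2.5,0.2,0,15,0,0,-2.5,0.2,0,17,0,0,-2.5,0.2,0,18,0,0,-2.5,0.2,0,18.5,0,0,-2.5,0.2,0,18.5,0,0,-2.5]' && python3 -m inch '[0,0,0.4,0,0,0,0,0,0.8,0,0,0,0,0,1,0,0,0,0,0,1.2,0,0,0,0,0,1.4,0,0,0,0,0,1.5,0,0,0,0,0,1.6,0,0,0,0,0,1.6,0,0,0]'
```

```text
time_s: 11.3
tool_pos: [0.5117, -0.2841, 0.0175]
eef_rot: [2.173, 2.268, 0.0]
contact_force: [0.5, -0.6, -1.0]
width: 0.0587
finger_force: 43.0
time_s: 12.1
tool_pos: [0.5115, -0.2839, 0.0011]
eef_rot: [-2.173, -2.268, 0.0]
contact_force: [-0.7, -0.1, -0.7]
width: 0.0591
finger_force: 43.0
```

```bash
python3 -m inch '[0,0,0,0,0,0,0,0,0,0,0,0,0,0,0,0,0,0,0,0,0,0,0,0,0,0,0,0,0,0,0,0,0,0,0,0,0,0,0,0,0,0,0,0,0,0,0,0]' 0.56 20 && python3 -m inch '[0,0,-0.5,0,0,0,0,0,-1.5,0,0,0,0,0,-3,0,0,0,0,0,-5,0,0,0,4,0,-8,0,0,0,8,0,-12,0,0,0,10,0,-15,0,0,0,10,0,-16,0,0,0]'
python3 - <<'E'
from fit import *
p=shot("wrist");cv2.imwrite("pics/wrist5.png",p["color"]);C=cloud(p);np.savez("w5.npz",C=C)
r=nets.trace(p,"pan")[0];print(r["conf"],r["at"]);fitpan(C,r["region"])
r=nets.trace(p,"jaw_lower")
for r in r[:1]:
    q=C[r["region"]];q=q[~np.isnan(q[:,0])];print(r["conf"],r["at"],np.round(np.percentile(q,[1,50,99],axis=0),3));print(cv2.minAreaRect((q[:,:2]*1000).astype(np.float32)))
E
```

```text
time_s: 12.9
tool_pos: [0.5115, -0.284, 0.0013]
eef_rot: [-2.173, -2.269, 0.0]
contact_force: [0.4, -0.2, 0.1]
width: 0.0666
finger_force: 0.0
time_s: 13.7
tool_pos: [0.5087, -0.1822, 0.1667]
eef_rot: [2.166, 2.268, 0.005]
contact_force: [0.2, -1.3, 0.3]
width: 0.0666
finger_force: 0.0
0.78 [0.5035, 0.7109]
pan rect [ 515.1 -306.5] [119.9  94.9] 2.11
0.97 [0.4943, 0.7185] [[ 0.482 -0.312  0.005]
 [ 0.511 -0.291  0.013]
 [ 0.539 -0.272  0.02 ]]
((511.25982666015625, -293.5030212402344), (57.77522659301758, 40.67619323730469), 3.8379340171813965)
```

View pics/wrist5.png

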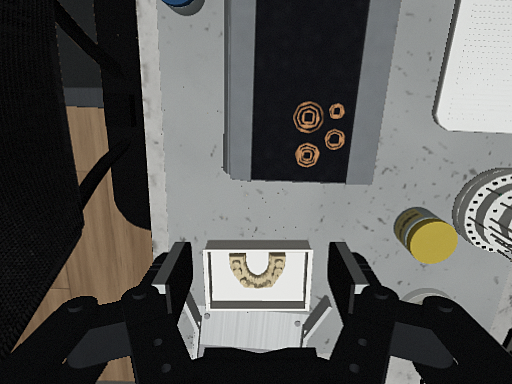

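The jaw lies flat in the pan at (258,268), with its top at 19 mm and about 4 mm rear of the pan's centre. Next I'll refine the dock axis from the lip edge, the plate plane and the rails.

Run:
```python
from h import *
for f in ("w1.npz","w4.npz"):
    p=np.load(f)["C"].reshape(-1,3);p=p[~np.isnan(p[:,0])]
    s=p[(abs(p[:,0]-.505)<.052)&(p[:,1]<-.43)&(p[:,1]>-.49)&(p[:,2]<.04)] if f[1]=="1" else p[(abs(p[:,0]-.505)<.05)&(p[:,1]<-.355)&(p[:,1]>-.392)&(p[:,2]<.02)]
    A=np.c_[s[:,0]-.505,s[:,1]+.35,np.ones(len(s))];c=np.linalg.lstsq(A,s[:,2],rcond=None)[0]
    res=s[:,2]-A@c;k=abs(res)<.002;c=np.linalg.lstsq(A[k],s[k,2],rcond=None)[0]
    print(f,len(s),"plane",c.round(4),"slope deg",np.rad2deg(np.arctan(np.hypot(c[0],c[1]))).round(2),"yaw",np.arctan2(c[0],c[1]).round(4),"edge y at z=0/.0014",(-.35-c[2]/c[1]).round(4),(-.35-(c[2]-.0014)/c[1]).round(4))
    h=p[:,2]-(np.c_[p[:,0]-.505,p[:,1]+.35,np.ones(len(p))]@c)
    L=[];B=[]
    for x in np.arange(.455,.556,.005):
        k=p[(abs(p[:,0]-x)<.0025)&(h>.0035)&(h<.008)&(p[:,1]<-.40)&(p[:,1]>-.45)]
        if len(k)>5: L.append((x,np.percentile(k[:,1],3)))
    if len(L)>5:
        L=np.array(L);m=np.polyfit(L[:,0]-.505,L[:,1],1);print("lip line dy/dx",m.round(4),"sd",np.std(L[:,1]-np.polyval(m,L[:,0]-.505)).round(4))
    for y0,y1 in ((-.415,-.36),(-.48,-.43)):
        k=p[(h>.010)&(h<.018)&(p[:,1]>y0)&(p[:,1]<y1)&(abs(p[:,0]-.505)<.08)]
        l,r=k[k[:,0]<.505],k[k[:,0]>.505]
        if len(l)>20 and len(r)>20:print("rails",y0,y1,np.percentile(l[:,0],[5,50,95]).round(4),np.percentile(r[:,0],[5,50,95]).round(4))
```

```text
w1.npz 2972 plane [-0.0132 -0.2113  0.0009] slope deg 11.95 yaw -3.0791 edge y at z=0/.0014 -0.3456 -0.3523
lip line dy/dx [-0.0614 -0.4231] sd 0.0004
rails -0.415 -0.36 [0.4409 0.445  0.448 ] [0.5662 0.5693 0.5726]
rails -0.48 -0.43 [0.4267 0.4377 0.4433] [0.5629 0.5685 0.5823]
w4.npz 2117 plane [-0.0119 -0.213   0.0008] slope deg 12.04 yaw -3.0858 edge y at z=0/.0014 -0.3463 -0.3528
lip line dy/dx [ 0.0053 -0.4227] sd 0.0016
rails -0.415 -0.36 [0.4425 0.4474 0.4486] [0.5685 0.5716 0.5737]
rails -0.48 -0.43 [0.4339 0.4394 0.4434] [0.5629 0.5689 0.583 ]
```

```bash
cat >> h.py <<'E'
O=np.array([.5096,-.3525,0]);d=np.array([-.061,-.998,0]);d/=np.linalg.norm(d);t=np.deg2rad(12)
U=np.cos(t)*d+np.array([0,0,np.sin(t)]);N=-np.sin(t)*d+np.array([0,0,np.cos(t)]);CAM=86.5;PIT=-20
def Rt():
    a=np.deg2rad(CAM);x=np.array([np.cos(a),np.sin(a),0]);z=np.array([0,0,-1.])
    return R.from_matrix(np.stack([x,np.cross(z,x),z],1))*R.from_rotvec([0,np.deg2rad(PIT),0])
OFF=np.array([-.011,0,-.005])
def corner(): # front corner of finger tips, world and ramp
    o=monitor.get_obs();w=o["tool_pos"]+R.from_rotvec(o["eef_rot"]).apply(OFF);r=w-O
    print("corner",(w*1000).round(1),"ramp x,z mm",(r@U*1000).round(1),(r@N*1000).round(1),"F",o["contact_force"].round(1),"along U",(o["contact_force"]@U).round(1))
def cgoto(w): goto(np.array(w)-Rt().apply(OFF),CAM,PIT)
E
python3 - <<'E'
from h import *
p=np.load("w5.npz")["C"].reshape(-1,3);p=p[~np.isnan(p[:,0])]
k=p[(p[:,2]>.02)&(p[:,2]<.06)&(p[:,0]>.45)&(p[:,0]<.57)&(p[:,1]>-.245)&(p[:,1]<-.1)];print("box",k.min(0).round(3),k.max(0).round(3))
print("U,N in tool",Rt().inv().apply(U).round(3),Rt().inv().apply(N).round(3), "d",Rt().inv().apply(d).round(3))
cgoto([.5145,-.245,.08]);cgoto([.5145,-.245,.012])
E
```

```text
box [ 0.48  -0.184  0.029] [ 0.57 -0.1   0.04]
U,N in tool [-0.99   0.     0.139] [-0.139 -0.    -0.99 ] d [-0.94   0.     0.342]
pos [ 0.5078 -0.1845  0.1621] shift [-5.21  0.48  9.06] turn [  1.2 -19.9   5.9]
pos [ 0.5078 -0.1845  0.1621] shift [-5.2   0.47 15.86] turn [  1.2 -19.9   5.9]
```

```bash
python3 -m inch '[-2,0.2,3,0.4,-7,2,-4,0.4,6,0.8,-14,4,-5.2,0.5,9,1.2,-19.9,5.9,-5.2,0.5,11,1.2,-19.9,5.9,-5.2,0.5,13,1.2,-19.9,5.9,-5.2,0.5,14.5,1.2,-19.9,5.9,-5.2,0.5,15.8,1.2,-19.9,5.9,-5.2,0.5,15.8,1.2,-19.9,5.9]' 0
python3 - <<'E'
from h import *
corner()
p=shot("side");C=cloud(p)
p=shot("wrist");cv2.imwrite("pics/wrist6.png",p["color"])
E
```

```text
time_s: 14.65
tool_pos: [0.5132, -0.2365, 0.0014]
eef_rot: [2.101, 1.975, -0.375]
contact_force: [0.6, -0.3, -0.0]
width: 0.0424
finger_force: 0.0
corner [ 512.7 -245.1    9.9] ramp x,z mm -103.0 32.0 F [ 0.6 -0.3 -0. ] along U 0.2
```

View pics/wrist6.png

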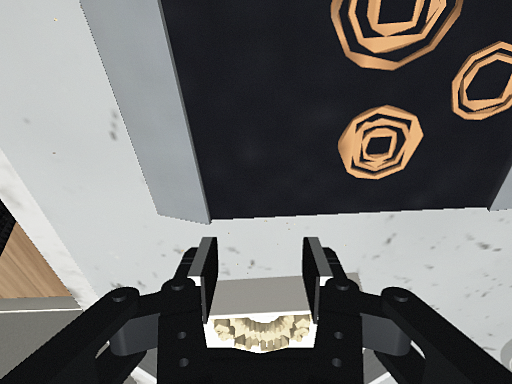

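The picture shows both fingertips straddling the wall line at columns 205 and 315, with the pan's rear wall just ahead near row 300 and the jaw inside. Starting the level push.

```bash
python3 -m inch '[-0.47,0,0.17,0,0,0,-0.94,0,0.34,0,0,0,-1.2,0,0.44,0,0,0,-1.5,0,0.55,0,0,0,-1.8,0,0.66,0,0,0,-2.1,0,0.76,0,0,0,-2.4,0,0.87,0,0,0,-2.7,0,0.98,0,0,0]' && python3 -c "
from h import *
corner()"
```

```text
time_s: 15.55
tool_pos: [0.5127, -0.2646, 0.0033]
eef_rot: [2.099, 1.975, -0.372]
contact_force: [0.6, 0.9, -0.0]
width: 0.0427
finger_force: 0.7
corner [ 512.2 -273.3   11.7] ramp x,z mm -75.1 27.9 F [ 0.6  0.9 -0. ] along U -0.9
```

```bash
python3 -m inch '[-0.4,0,0.145,0,0,0,-0.8,0,0.29,0,0,0,-1.2,0,0.435,0,0,0,-1.6,0,0.58,0,0,0,-2.0,0,0.73,0,0,0,-2.4,0,0.87,0,0,0,-2.8,0,1.02,0,0,0,-3.2,0,1.16,0,0,0]' && python3 -c "
from h import *
corner()" && python3 -m inch '[-0.4,0,0.145,0,0,0,-0.8,0,0.29,0,0,0,-1.2,0,0.435,0,0,0,-1.5,0,0.55,0,0,0,-1.8,0,0.65,0,0,0,-2.1,0,0.76,0,0,0,-2.4,0,0.87,0,0,0,-2.4,0,0.87,0,0,0]'
python3 - <<'E'
from h import *
corner()
p=shot("scene");C=cloud(p);r=nets.trace(p,"pan")[0];q=C[r["region"]];q=q[~np.isnan(q[:,0])];print(r["conf"],np.round(np.percentile(q,[2,50,98],axis=0),3))
cv2.imwrite("pics/scene2.png",cv2.resize(p["color"][90:210,260:420],None,fx=4,fy=4))
E
```

```text
time_s: 16.35
tool_pos: [0.5106, -0.2988, 0.0033]
eef_rot: [2.099, 1.975, -0.372]
contact_force: [0.5, 0.8, -0.4]
width: 0.0428
finger_force: 0.8
corner [ 510.1 -307.4   11.7] ramp x,z mm -41.6 20.8 F [ 0.5  0.8 -0.4] along U -0.9
time_s: 17.15
tool_pos: [0.5089, -0.3244, 0.0034]
eef_rot: [2.1, 1.974, -0.372]
contact_force: [-0.5, 0.8, -1.1]
width: 0.0425
finger_force: 0.1
corner [ 508.4 -333.1   11.8] ramp x,z mm -16.5 15.6 F [-0.5  0.8 -1.1] along U -1.0
0.69 [[ 0.447 -0.409  0.003]
 [ 0.472 -0.371  0.016]
 [ 0.556 -0.329  0.034]]
```

View pics/scene2.png

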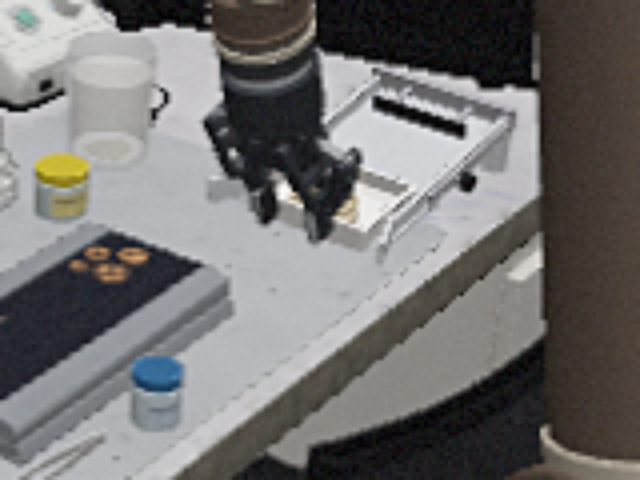

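The pan is in the dock mouth, with its rear wall near (345,230) in the crop and the jaw inside it. The push force is about 1 N. I'll keep going in smaller steps as the nose meets the lip.

```bash
python3 -m inch '[-0.2,0,0.07,0,0,0,-0.4,0,0.14,0,0,0,-0.6,0,0.21,0,0,0,-0.8,0,0.28,0,0,0,-1.0,0,0.34,0,0,0,-1.2,0,0.4,0,0,0,-1.4,0,0.46,0,0,0,-1.6,0,0.5,0,0,0]' && python3 -c "
from h import *
corner()" && python3 -m inch '[-0.2,0,0.03,0,0,0,-0.4,0,0.06,0,0,0,-0.6,0,0.08,0,0,0,-0.8,0,0.1,0,0,0,-1,0,0.12,0,0,0,-1.2,0,0.14,0,0,0,-1.4,0,0.16,0,0,0,-1.4,0,0.16,0,0,0]' && python3 -c "
from h import *
corner()"
```

```text
time_s: 18.05
tool_pos: [0.5078, -0.3408, 0.0038]
eef_rot: [2.1, 1.975, -0.372]
contact_force: [1.2, 2.0, -0.7]
width: 0.0427
finger_force: 1.0
corner [ 507.3 -349.4   12.3] ramp x,z mm -0.3 12.6 F [ 1.2  2.  -0.7] along U -2.2
time_s: 18.85
tool_pos: [0.5072, -0.3547, 0.0075]
eef_rot: [2.099, 1.974, -0.372]
contact_force: [-0.4, 0.9, -0.3]
width: 0.0428
finger_force: 0.3
corner [ 506.7 -363.3   16. ] ramp x,z mm 14.1 13.3 F [-0.4  0.9 -0.3] along U -0.9
```

```bash
python3 -m inch '[0.15,0,-0.02,0,0,0,0.1,0,-0.32,0,0,0,-0.24,0,-0.27,0,0,0,-0.55,0,-0.23,0,0,0,-0.84,0,-0.19,0,0,0,-1.14,0,-0.15,0,0,0,-1.38,0,-0.11,0,0,0,-1.62,0,-0.08,0,0,0]' && python3 -c "
from h import *
corner()" && python3 -m inch '[-0.25,0,0.03,0,0,0,-0.5,0,0.07,0,0,0,-0.3,0,0.04,0,0,0,-0.75,0,0.1,0,0,0,-0.5,0,0.07,0,0,0,-1,0,0.14,0,0,0,-0.7,0,0.1,0,0,0,-1.1,0,0.15,0,0,0]'
python3 - <<'E'
from h import *
corner()
p=shot("wrist");C=cloud(p);r=nets.trace(p,"jaw_lower")
for r in r[:1]:
    q=C[r["region"]];q=q[~np.isnan(q[:,0])];w=(q-O);print(r["conf"],len(q),"ramp",(np.percentile(np.c_[w@U,w@N],[5,50,95],axis=0)*1000).round(1).tolist())
r=nets.trace(p,"pan")[0];q=C[r["region"]];q=q[~np.isnan(q[:,0])];w=q-O;print("pan",r["conf"],len(q),(np.percentile(np.c_[w@U,w@N],[2,50,98],axis=0)*1000).round(1).tolist())
E
```

```text
time_s: 19.65
tool_pos: [0.5062, -0.3694, 0.0135]
eef_rot: [2.1, 1.975, -0.372]
contact_force: [0.6, 2.4, 0.4]
width: 0.0427
finger_force: 1.2
corner [ 505.7 -378.    22. ] ramp x,z mm 29.7 16.2 F [0.6 2.4 0.4] along U -2.3
time_s: 20.45
tool_pos: [0.5054, -0.3798, 0.0158]
eef_rot: [2.099, 1.976, -0.372]
contact_force: [-0.6, -0.1, -0.1]
width: 0.0427
finger_force: 0.0
corner [ 504.9 -388.4   24.2] ramp x,z mm 40.4 16.2 F [-0.6 -0.1 -0.1] along U 0.1
0.94 3197 ramp [[56.1, 11.5], [74.4, 18.8], [86.2, 25.4]]
pan 0.95 6040 [[40.1, 5.5], [42.3, 17.6], [108.3, 32.0]]
```

```bash
cat >> h.py <<'E'
def panstate():
    corner();p=shot("wrist");C=cloud(p);r=nets.trace(p,"pan")[0];q=C[r["region"]];q=q[~np.isnan(q[:,0])]-O
    x,z=q@U*1000,q@N*1000;k=z<50;x,z=x[k],z[k];xr=np.percentile(x,1)
    k=x<xr+7;print("conf",round(r["conf"],2),"rear face x",xr.round(1),"z",np.percentile(z[k],[1,10,50,90,99]).round(1))
    f=x>np.percentile(x,99.5)-4;print("front x",np.percentile(x,99.5).round(1),"z",np.percentile(z[f],[5,95]).round(1))
    return p
E
python3 - <<'E'
from h import *
p=panstate();cv2.imwrite("pics/wrist7.png",p["color"])
E
```

```text
corner [ 505.1 -388.9   24.4] ramp x,z mm 40.9 16.3 F [ 0.7  0.1 -0.6] along U -0.3
conf 0.58 rear face x 40.0 z [ 8.2 10.7 20.2 29.5 30.7]
front x 108.7 z [6.7 9.1]
```

View pics/wrist7.png

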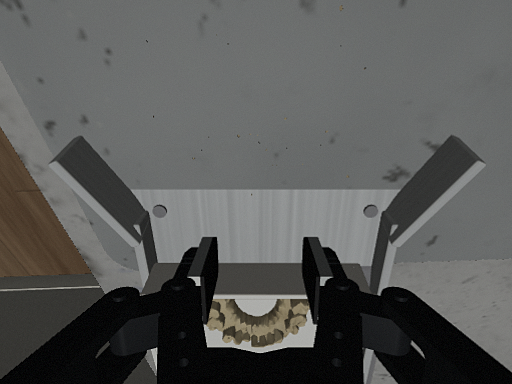

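The picture shows the rear wall square between the rails at row ~280, with the fingers on it. The rear underside is now 8–10 mm above the slope, so the pan has tipped over the lip, and the jaw is still flat. Pushing on along the slope.

```bash
python3 -m inch '[-0.3,0,0.04,0,0,0,-0.6,0,0.08,0,0,0,-0.9,0,0.13,0,0,0,-1.2,0,0.17,0,0,0,-1.5,0,0.21,0,0,0,-1.8,0,0.25,0,0,0,-2.1,0,0.29,0,0,0,-2.3,0,0.32,0,0,0]' && python3 -c "
from h import *
panstate()"
```

```text
time_s: 21.5
tool_pos: [0.5042, -0.4031, 0.0208]
eef_rot: [2.099, 1.975, -0.372]
contact_force: [0.5, 1.2, -2.0]
width: 0.0428
finger_force: 0.7
corner [ 503.7 -411.7   29.3] ramp x,z mm 64.2 16.3 F [ 0.5  1.2 -2. ] along U -1.6
conf 0.92 rear face x 62.9 z [ 7.1  9.7 19.4 28.4 29.6]
front x 134.2 z [4.4 7.3]
```

```bash
python3 -m inch '[-0.15,0,0.02,0,0,0,-0.3,0,0.04,0,0,0,-0.45,0,0.06,0,0,0,-0.6,0,0.08,0,0,0,-0.7,0,0.1,0,0,0,-0.8,0,0.11,0,0,0,-0.85,0,0.12,0,0,0,-0.7,0,0.1,0,0,0]' && python3 -c "
from h import *
panstate()"
```

```text
time_s: 22.4
tool_pos: [0.5039, -0.4101, 0.0225]
eef_rot: [2.099, 1.974, -0.372]
contact_force: [0.4, -0.7, 0.7]
width: 0.0431
finger_force: 0.0
corner [ 503.4 -418.8   30.9] ramp x,z mm 71.5 16.4 F [ 0.4 -0.7  0.7] along U 0.8
conf 0.92 rear face x 71.3 z [ 6.6  9.1 18.7 27.8 28.9]
front x 142.2 z [4.2 7. ]
```

```bash
python3 -m inch '[-0.1,0,0.01,0,0,0,-0.2,0,0.03,0,0,0,-0.25,0,0.03,0,0,0,-0.3,0,0.04,0,0,0,-0.35,0,0.05,0,0,0,-0.35,0,0.05,0,0,0,-0.2,0,0.03,0,0,0,-0.1,0,0.01,0,0,0]' && python3 -c "
from h import *
panstate()"
```

```text
time_s: 23.3
tool_pos: [0.5037, -0.4108, 0.0225]
eef_rot: [2.099, 1.974, -0.372]
contact_force: [-0.1, -0.8, 0.7]
width: 0.0427
finger_force: 0.0
corner [ 503.2 -419.4   30.9] ramp x,z mm 72.2 16.3 F [-0.1 -0.8  0.7] along U 1.0
conf 0.86 rear face x 73.2 z [ 6.6  9.1 18.6 27.6 28.7]
front x 143.3 z [4.  6.7]
```

```bash
python3 -m inch '[-0.2,0,0.03,0,0,0,-0.3,0,0.04,0,0,0,-0.35,0,0.05,0,0,0,-0.4,0,0.06,0,0,0,-0.45,0,0.06,0,0,0,-0.45,0,0.06,0,0,0,-0.2,0,0.03,0,0,0,-0.1,0,0.01,0,0,0]' && python3 -c "
from h import *
panstate()"
```

```text
time_s: 24.2
tool_pos: [0.5037, -0.4117, 0.0229]
eef_rot: [2.099, 1.974, -0.372]
contact_force: [-0.7, 1.7, -0.3]
width: 0.0425
finger_force: 0.0
corner [ 503.2 -420.3   31.3] ramp x,z mm 73.1 16.5 F [-0.7  1.7 -0.3] along U -1.6
conf 0.88 rear face x 75.5 z [ 3.7  6.1 15.5 23.2 24.1]
front x 144.8 z [3.7 6.4]
```

The rear edge dropped about 4.6 mm between views, so I'm backing off and rising to check from above.

```bash
python3 -m inch '[0.5,0,-0.07,0,0,0,1.5,0,-0.2,0,0,0,2.5,0,-0.4,0,0,0,1.4,0,-3.5,0,0,0,0,0,-7.5,0,0,0,-1,0,-11,0,6,0,-2,0,-15,0,13,0,-2,0,-18,0,20,0]'
python3 - <<'E'
from h import *
p=shot("wrist");cv2.imwrite("pics/wrist8.png",p["color"]);C=cloud(p)
def pl(q,n):
    c=q.mean(0);_,_,v=np.linalg.svd(q-c);m=v[2]*np.sign(v[2][2]);k=abs((q-c)@m)<.002
    c=q[k].mean(0);_,_,v=np.linalg.svd(q[k]-c);m=v[2]*np.sign(v[2][2]);print(n,k.sum(),"c ramp",((c-O)@np.c_[U,N]*1000).round(1),"normal in ramp U,N",(m@U).round(3),(m@N).round(3))
r=nets.trace(p,"pan")[0];q=C[r["region"]];q=q[~np.isnan(q[:,0])];h=(q-O)@N*1000;print(r["conf"],np.percentile(h,[2,50,98]).round(1))
x=(q-O)@U*1000;t=(h>20)&(h<28);print("rim x",np.percentile(x[t],[1,99]).round(1),cv2.minAreaRect((q[t][:,:2]*1000).astype(np.float32)))
pl(q[t],"rim");b=(h<8)&(h>0)
pl(q[b],"floor")
for r in nets.trace(p,"jaw_lower")[:1]:
    j=C[r["region"]];j=j[~np.isnan(j[:,0])];w=j-O;print("jaw",r["conf"],(np.percentile(np.c_[w@U,w@N],[2,50,98],axis=0)*1000).round(1).tolist())
w=C[~np.isnan(C[...,0])]-O;x,z=w@U*1000,w@N*1000;y=w@np.cross(N,U)*1000;k=(abs(y)<50)&(x>5)&(x<40)&(abs(z)<8);print("bare slope z",np.median(z[k]),k.sum())
E
```

```text
time_s: 25.1
tool_pos: [0.5076, -0.3682, 0.203]
eef_rot: [-2.287, -2.152, -0.005]
contact_force: [1.0, -1.0, -0.6]
width: 0.0427
finger_force: 0.0
0.61 [ 3.   5.1 24.3]
rim x [ 76.5 152.6] ((498.2496337890625, -460.3548278808594), (77.38626098632812, 112.99807739257812), 86.43534851074219)
rim 779 c ramp [110.7  23.1] normal in ramp U,N 0.003 1.0
floor 3435 c ramp [116.6   4.5] normal in ramp U,N -0.011 1.0
jaw 0.88 [[85.2, 6.8], [106.3, 13.2], [126.2, 19.8]]
bare slope z 1.3378376010130615 2833
```

View pics/wrist8.png

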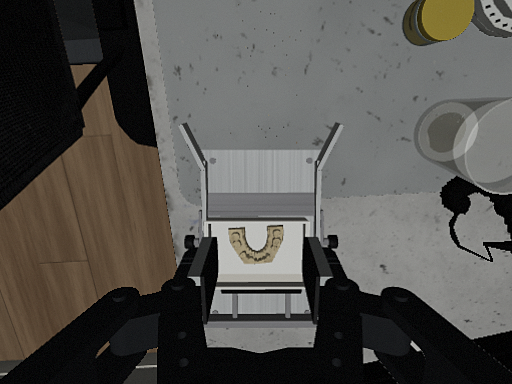

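The picture shows the pan just behind the lip at row ~220, square between the rails, with the jaw flat at (257,243). The rim is 21.8 mm above the bare slope (22 mm expected) and tilted only 0.003 rad, so it is seated. Handing in.

```bash
python3 -c "
from h import *
print(job_done())"
```

```text
the job is handed in; nothing more can be done
None
```

The lower-jaw model lies flat in the pan, and the pan rests flat on the slope behind the lip, with the robot clear of everything; I handed the job in at about 25 s and got no verdict back.

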